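# Close a specimen jar: back the cap into its thread and screw it home

## Task

Pick up the large white screw cap lying on the table and put it on the open specimen jar that is clamped in the wooden block. Feel for the thread by turning the cap gently backwards (anticlockwise from above) until it drops in, then screw it down clockwise until it is fully home, never forcing it. Let go and leave the other things where they are.

Things in the scene. Friction and masses are not known exactly. Their poses are not given: they have to be found in the camera images.
- cap_mid (a point): Centre of the large white screw cap, half-way up on its axis, z up. A ribbed 20-sided drum 52 mm across, 30 mm high, 30 to 65 g, lying open side down on the table. Roof 4 mm thick, skirt 3 mm. Grip it by the skirt, across any two opposite sides.
- cap_lugs (a point): On the cap's axis, 4 mm above its lower edge (11 mm under cap_mid): height of the three round lugs inside the skirt, 4 mm thick, standing 5.5 mm inwards, 120 degrees apart, one of them along this point's x axis. z up.
- holder: Wooden block 90 x 90 x 30 mm fixed to the table, x and y along its sides, origin at the centre of its underside. The jar stands upright in its middle, held fast, shoulder 48 mm across and 58 mm above the table, rim 94 mm above it. The jar may have been clamped at any rotation, which is not measured.
- jar_mouth (a point): Centre of the open jar's flat rim, z up. Below it a neck 32 mm across with a tapered lip, 36 mm long down to the shoulder. With the cap fully home (its roof on the rim) cap_mid is 11 mm below this point. The cap has 1.5 mm play all round the neck. Plastic slides on plastic at a friction of 0.25 to 0.35.
- thread_top (a point): On the jar's axis 12 mm below the rim: height of the tops of the thread starts. Moulded thread 43 mm across, three starts 120 degrees apart, each descending clockwise (from above) 3.8 mm per radian for 185 degrees. On each, 92 degrees clockwise of its start, stands a rib up to 10 mm below the rim: lugs set on rib tops (14 mm above home) first fall back to 7 mm.
- thread_gap (a point): On the jar's axis 18 mm below the rim: about the height of cap_lugs once dropped in. A cap set on mostly lands with its lugs on the threads, 6 to 14 mm above home; clockwise it then jams on the ribs. Anticlockwise (up to 120 degrees) it climbs 3.8 mm per radian, then drops 8 mm off the starts into 25-degree gaps, 4 to 5 mm above home.
- thread_home (a point): On the jar's axis 22 mm below the rim: height of cap_lugs when the cap is fully home. From the gap, where farther backward turning meets the ribs, clockwise turning leads the lugs under the threads and draws the cap down 3.8 mm per radian until, after 60 to 85 degrees, its roof meets the rim and turning on only wedges it ever harder.
- small_cap: a white cap 32 mm across and 14 mm high, lying on the table; a bystander, too small for this jar; origin at the centre of its underside.
- dish: clear round dish 60 mm across and 13 mm high; a bystander; origin at the centre of its underside.
- jar_a: closed clear jar with white cap, 48 mm across and 66 mm high; a bystander; origin at the centre of its underside.
- jar_b: closed clear jar with white cap, 40 mm across and 55 mm high; a bystander; origin at the centre of its underside.
- forceps: steel forceps about 140 mm long lying on the table; a bystander; origin at the centre of its underside.
- loupe: short black loupe 40 mm across and 22 mm high; a bystander; origin at the centre of its underside.
Things that resemble listed ones, but are neither listed nor needed, are in the scene too. What is shaped like the part that bears cap_mid but blue is not meant.

How it is judged:
By the outcome, as a careful person would: the job done as asked, in the order asked, and still so for the second after the job is handed in, with the robot touching nothing.
It also fails if it takes over 64 s, if anything falls off the work surface, if the arm or the gripper's body presses on something with over 40 N, if the wrist force passes 120 N, or if a joint passes its speed limit or range.

## Robot

A 6-joint arm with a two-finger parallel gripper is mounted at the origin on the work surface. World frame = base frame: x ahead of the robot, y to its left, z up, the work surface at z = 0. Lengths are in m, angles in degrees, forces in N, time in s.
With the tool pointing down it reaches from about 0.4 to 0.825 m from the base axis. Payload 7 kg.
Tool frame: the origin (TCP) lies midway between the tips of the shut fingers; the grasp point (between the pads) lies 19 mm behind it; z points along the fingers, y is the direction in which the jaws open and shut (so a half turn about z gives the same grasp; the last joint's range is limited). The gripper opens to 88 mm and grips with 3 to 60 N. Pads are 19 mm wide; open, the fingers measure 130 mm over their backs; the gripper's body (78 mm by 193 mm) begins 47 mm behind the grasp point.
Start: joints at [-49.269, 20.546, 0.682, 0, -70.136, -16.507], TCP at [0.277, -0.616, 0.227] pointing down, gripper open.
Joint ranges: [-176.03, 176.03], [-82.01, 121.73], [-58.28, 71.71], [-173.87, 95.51], [-174.79, -0.11], [-173.66, 173.66]. Speed limits (degrees/s): [136.94, 136.94, 172.46, 180, 180, 180].

## Interface

Orientations are given as [roll, pitch, yaw] about the fixed x, y, z axes, in that order (R = Rz(yaw) Ry(pitch) Rx(roll)).
In Python, from plant import sensors, cams, job gives the robot as it stands.
- The arm moves only by the tool move_arm, never from a script. Its argument "commands" is a list of rows, each a list of 7 numbers: the finger opening in cm, from 0 to 8.76, then the shift along the tool's x, y, z in cm, then the turn, a rotation vector about the tool's x, y, z in rad. In form: [[hand, x, y, z, wx, wy, wz], ...]. A call has exactly 8 rows; each row is the pose to reach, as a shift and turn from the pose commanded when the call began, along the tool's axes at that moment; what a row does not reach only later rows make up. A row lasts 1/8 s, in which the tool goes at most 62.5 mm and 10.7 degrees, less where a joint would pass 70% of its speed; a pose out of reach is approached as far as the arm can. A call with a gripper value outside its range is refused whole. The fingers move at their own pace and stop on an object; the grip force is fixed at half the most. Time passes only in rows, so rows that repeat a pose let the fingers close, or fill a call up. It gives the time, the measured TCP pose, the force and the opening at its end, in the units of the state.
- sensors.get_obs(): the state, without advancing time (a new reading comes with each control period).
- cams.snapshot(name): name is "side" or "top" or "wrist"; returns a dict with "frame" (480x640x3 uint8, red, green, blue), "camera_matrix" (3x3 intrinsics, pixels), "R" (3x3) and "t" (3): a world point X has camera coordinates R X + t. Camera axes: x right, y down, z forward; pixel columns grow to the right and rows downward; lengths in m; the calibration is good to about 2 mm. A picture is of the moment at which its call begins. There is no depth.
- job.close_job(): hands the job in, once; it reports no verdict.
The state is a dict: "clock": time; "joint_pos": joint angles; "qvel": joint speeds; "tau": joint torques, N m; "tool_pos": TCP position; "orientation": TCP orientation; "force": force on the tool from outside, world axes, zero at the start; "moment": the same for the moment, N m; "opening": finger opening in m.
Only numpy, scipy, OpenCV 4.12 (cv2) and the standard library are available. Lean on these libraries where they do the work, as an engineer would, in place of code of your own. Each camera call takes 0.05 s, during which the arm holds its last target.

## Working session

There is one attempt and no reset: what is moved stays moved. The work goes in short steps, Python scripts to look and compute and a tool call to move; the robot and the scene stay as the last step left them, time stands still between calls to the robot, and variables do not carry over. Pictures are saved under pics/ and viewed, and the job is handed in when it is done.

Besides the shell and the picture viewer there is one more tool, called after ">>>" in YAML: its name, and indented under it one key for each argument. move_arm: Moves the arm, as the interface text tells. Its arguments: {"type":"object","properties":{"commands":{"type":"array"}},"required":["commands"]}

```bash
ls; mkdir -p pics
python3 - <<'E'
from plant import sensors,cams
import cv2
print(sensors.get_obs())
for n in ("side","top","wrist"):
    s=cams.snapshot(n); cv2.imwrite(f"pics/{n}0.png",s["frame"][:,:,::-1]); print(n,s["camera_matrix"].tolist(),s["R"].round(4).tolist(),s["t"].round(4).tolist())
E
```

```text
pics
{'clock': 0.0, 'joint_pos': array([-4.92672777e+01,  2.05934676e+01,  6.36725290e-01, -2.11916019e-02,
       -7.01351157e+01, -1.65076639e+01]), 'qvel': array([ 0.07940502,  0.01036089, -0.02492406,  0.02904251, -0.03602598,
        0.05999443]), 'tau': array([-7.67969177e-04, -5.82716739e+01,  2.93037021e+01,  6.99683726e+00,
        6.79407429e-03, -1.33301578e-04]), 'tool_pos': array([ 0.27677545, -0.61514039,  0.22561879]), 'orientation': array([ 1.79906267e+02, -7.00316291e-03, -1.55782153e+02]), 'force': array([-0.13047321,  0.13218025, -0.82140911]), 'moment': array([-0.0086403 , -0.00884101, -0.04754111]), 'opening': 0.08739405251586502}
side [[585.2007791799376, 0.0, 325.4562080082694], [0.0, 585.2007791799376, 234.3573595805478], [0.0, 0.0, 1.0]] [[-0.9161, -0.4009, 0.0111], [-0.2903, 0.6438, -0.708], [0.2767, -0.6518, -0.7061]] [0.5305, 0.2057, 1.0284]
top [[521.7457863298846, 0.0, 316.01039393182964], [0.0, 521.7457863298846, 237.7583456304184], [0.0, 0.0, 1.0]] [[0.0261, -0.9995, 0.0161], [-0.9964, -0.0273, -0.0806], [0.081, -0.014, -0.9966]] [0.0015, 0.5952, 0.9789]
wrist [[338.73468103325933, 0.0, 316.7341409347696], [0.0, 338.73468103325933, 237.03222418237706], [0.0, 0.0, 1.0]] [[-0.4098, 0.9122, 0.0001], [0.8766, 0.3938, 0.2768], [0.2524, 0.1135, -0.9609]] [0.6753, -0.0355, 0.3897]
```

View pics/side0.png

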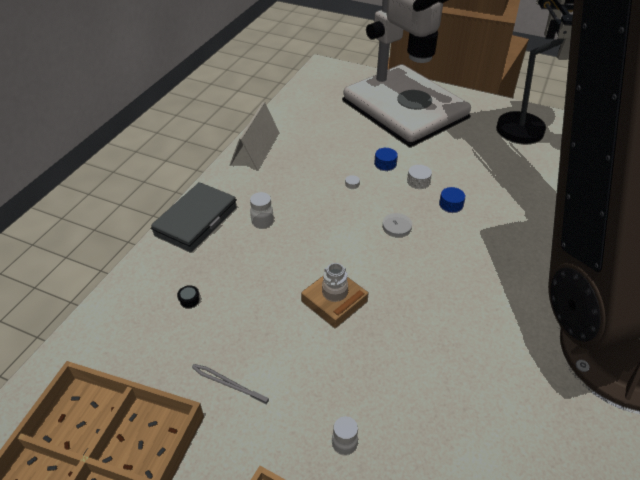

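View pics/top0.png

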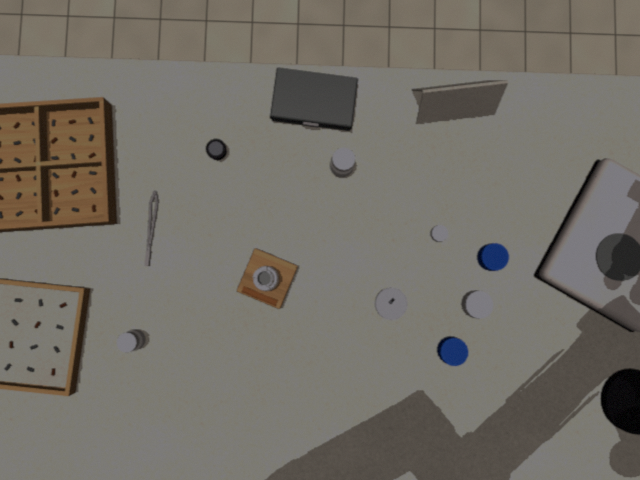

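View pics/wrist0.png

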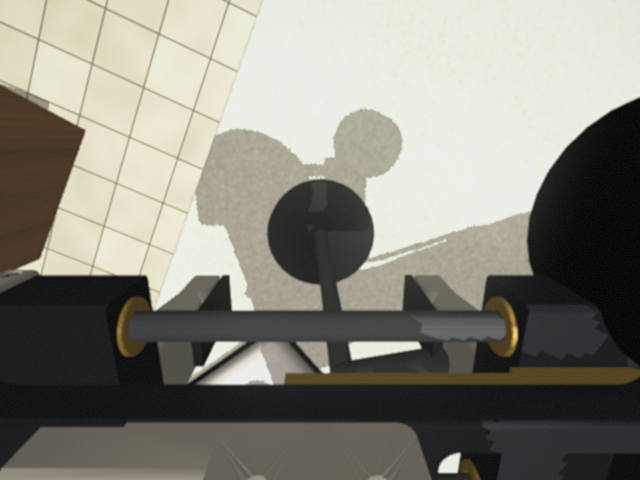

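The side view shows the white large cap at about (419,176) between two blue caps, the dish at (397,225), the small cap at (352,181) and the block with the jar at (335,290). In the top view the cap is at (478,304) and the jar at (265,279). The wrist view shows none of these.

```bash
cat > h.py <<'E'
import numpy as np, cv2
from plant import sensors,cams
def snap(n,name=None):
    s=cams.snapshot(n)
    if name: cv2.imwrite(f"pics/{name}.png",s["frame"][:,:,::-1])
    return s
def ray(s,uv):
    R=np.array(s["R"]);t=np.array(s["t"]);K=np.array(s["camera_matrix"])
    return -R.T@t, R.T@np.linalg.inv(K)@np.array([uv[0],uv[1],1.])
def onz(s,uv,z):
    c,d=ray(s,uv); return c+d*(z-c[2])/d[2]
def proj(s,X):
    p=np.array(s["camera_matrix"])@(np.array(s["R"])@np.array(X,float)+s["t"]); return p[:2]/p[2]
def tri(l):
    A=np.zeros((3,3));b=np.zeros(3)
    for s,uv in l:
        c,d=ray(s,uv);d/=np.linalg.norm(d);P=np.eye(3)-np.outer(d,d);A+=P;b+=P@c
    return np.linalg.solve(A,b)
def crop(s,c,r,k,name):
    x,y=int(c[0]),int(c[1]); f=s["frame"][max(0,y-r):y+r,max(0,x-r):x+r,::-1]
    cv2.imwrite(f"pics/{name}.png",cv2.resize(f,None,fx=k,fy=k,interpolation=cv2.INTER_CUBIC))
E
python3 - <<'E'
from h import *
T=snap("top");S=snap("side")
a=[]
for s,c in ((T,(478,304)),(T,(267,279)),(S,(419,176)),(S,(335,292))):
    f=s["frame"];x,y=c;a.append(cv2.resize(np.ascontiguousarray(f[y-32:y+32,x-42:x+42,::-1]),None,fx=4.7,fy=4.7,interpolation=cv2.INTER_CUBIC))
cv2.imwrite("pics/crops.png",np.vstack([np.hstack(a[:2]),np.hstack(a[2:])]))
E
```

```text
(no output)
```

View pics/crops.png

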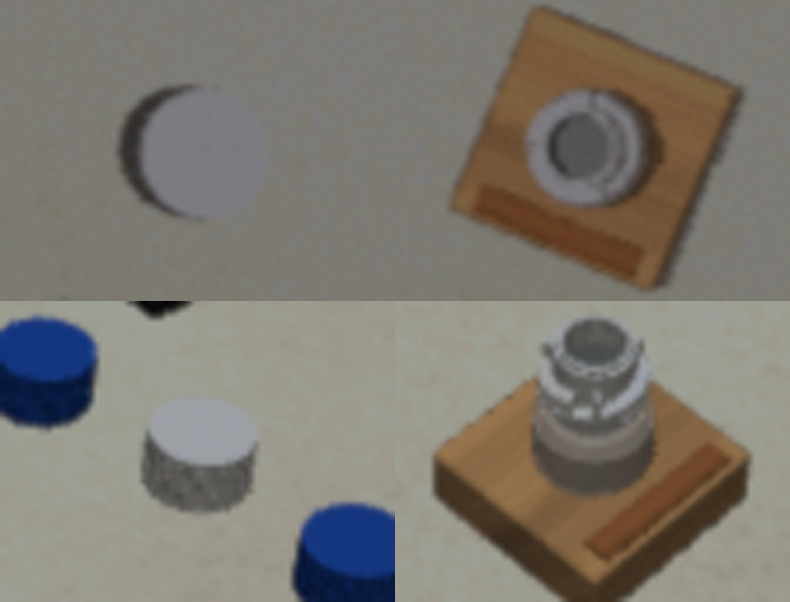

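Run:
```python
from h import *
T=snap("top");S=snap("side")
Tc=(436+203/4.7,272+153/4.7);Sc=(377+203/4.7,144+131/4.7)
print("cap roof",onz(T,Tc,.03),onz(S,Sc,.03),tri([(T,Tc),(S,Sc)]))
Tj=(225+(582-395)/4.7,247+147/4.7);Sj=(293+(596-395)/4.7,260+(340-301)/4.7)
print("rim",onz(T,Tj,.094),onz(S,Sj,.094),tri([(T,Tj),(S,Sj)]))
q=np.array([(532,5),(743,90),(655,290),(450,207)]) 
for p in q: print(onz(T,(225+(p[0]-395)/4.7,247+p[1]/4.7),.03).round(4))
```

```text
cap roof [ 0.4756175  -0.29587728  0.03      ] [ 0.47302242 -0.29373102  0.03      ] [ 0.47463899 -0.29722005  0.02686859]
rim [0.51469261 0.10736792 0.094     ] [0.51296287 0.10829738 0.094     ] [0.51407379 0.10726687 0.09251494]
[0.5716 0.1348 0.03  ]
[0.5394 0.0484 0.03  ]
[0.4583 0.0814 0.03  ]
[0.4893 0.1648 0.03  ]
```

The crops give the cap roof centre near (0.4745,-0.295) and the jar rim near (0.5145,0.107); the block-corner mean agrees with that. Next I check the start surroundings, since the lamp and microscope are close to the gripper.

Run:
```python
from h import *
T=snap("top");S=snap("side");W=snap("wrist")
for n,p in (("ms left",(537,275)),("ms top",(605,160)),("ms bot",(638,332)),("lampbase",(632,400)),("blue1",(494,257)),("blue2",(454,352)),("small",(440,233)),("dish",(391,303))):
    print(n,onz(T,p,.02).round(3))
for p in ((345,97),(412,135),(468,105),(521,127)): print(onz(S,p,.02).round(3))
X=np.array([.277,-.616,.227]);print(proj(S,X),proj(T,X),proj(W,X))
for p in ((422,42),(415,15),(545,45),(560,15)):
    print([onz(S,p,z).round(3).tolist() for z in (.1,.2,.3)])
print("wrist lamp disc",onz(W,(320,230),.02), "cam",ray(W,(0,0))[0])
print([onz(W,(600,220),z).round(3).tolist() for z in (.0,.1,.2)])
```

```text
ms left [ 0.535 -0.411  0.02 ]
ms top [ 0.765 -0.548  0.02 ]
ms bot [ 0.431 -0.606  0.02 ]
lampbase [ 0.302 -0.591  0.02 ]
blue1 [ 0.567 -0.328  0.02 ]
blue2 [ 0.384 -0.251  0.02 ]
small [ 0.611 -0.223  0.02 ]
dish [ 0.474 -0.129  0.02 ]
[ 0.754 -0.529  0.02 ]
[ 0.537 -0.437  0.02 ]
[ 0.443 -0.629  0.02 ]
[ 0.296 -0.585  0.02 ]
[554.16974074  46.57369638] [734.17205813 449.26898537] [317.34578189 290.8692481 ]
[[0.62, -0.759, 0.1], [0.573, -0.562, 0.2], [0.526, -0.365, 0.3]]
[[0.689, -0.915, 0.1], [0.633, -0.697, 0.2], [0.577, -0.48, 0.3]]
[[0.305, -0.886, 0.1], [0.299, -0.673, 0.2], [0.293, -0.459, 0.3]]
[[0.293, -1.1, 0.1], [0.289, -0.858, 0.2], [0.285, -0.616, 0.3]]
wrist lamp disc [ 0.2967128 -0.6037705  0.02     ] cam [ 0.20953895 -0.64644452  0.38496301]
[[0.157, -0.309, 0.0], [0.17, -0.397, 0.1], [0.184, -0.484, 0.2]]
```

Run:
```python
from h import *
S=snap("side");f=S["frame"][0:150,360:600,::-1]
cv2.imwrite("pics/lamp.png",cv2.resize(f,None,fx=3.3,fy=3.3,interpolation=cv2.INTER_CUBIC))
```

```text
(no output)
```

View pics/lamp.png

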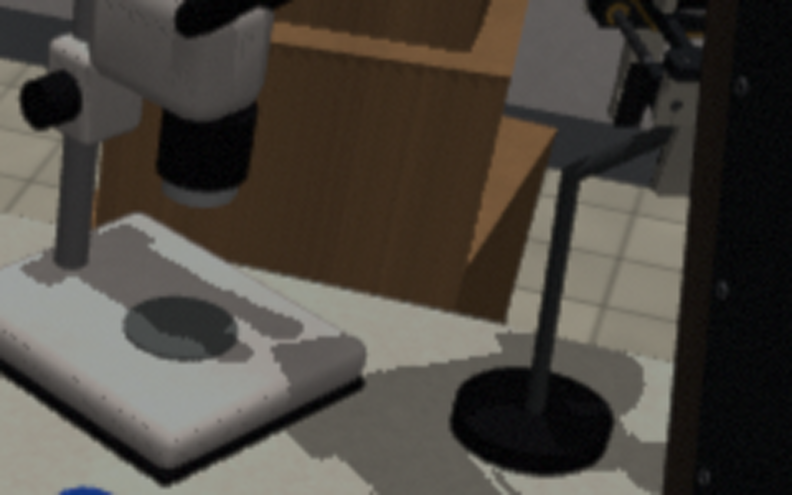

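The start pose sits right next to a stand lamp (rod at about (0.297,-0.6), top near z≈0.24). I'll lift straight up first, then swing towards the cap.

>>> move_arm:
  commands:
    - [8.7,0,0,-5,0,0,0]
    - [8.7,0,0,-10,0,0,0]
    - [8.7,0,0,-15,0,0,0]
    - [8.7,0,0,-16,0,0,0]
    - [8.7,-3,5,-16,0,0,0.1]
    - [8.7,-6,10,-16,0,0,0.2]
    - [8.7,-9,15,-16,0,0,0.3]
    - [8.7,-11,19,-16,0,0,0.42]

```text
clock: 1.55
tool_pos: [0.2991, -0.395, 0.3862]
orientation: [180.0, 0.0, 180.0]
force: [1.5, -0.6, 0.6]
opening: 0.0868
```

Run:
```python
from h import *
o=sensors.get_obs();print(o)
W=snap("wrist","w1")
```

```text
{'clock': 1.55, 'joint_pos': array([-3.01157518e+01, -4.99735631e-01, -4.96766601e+00, -2.02246860e-02,
       -8.55364036e+01, -5.99038547e+01]), 'qvel': array([ 36.88776263, -28.60745737, -29.1102927 ,   0.21654048,
         0.86622795, -91.48313495]), 'tau': array([ -5.27088895, -27.73509264,  31.62429214,   7.25012317,
        -0.14219245,   2.69073598]), 'tool_pos': array([ 0.29906487, -0.39504853,  0.3861537 ]), 'orientation': array([1.79980382e+02, 6.36101204e-03, 1.79978818e+02]), 'force': array([ 1.45238674, -0.61027654,  0.61180959]), 'moment': array([-0.00536142, -0.15317466, -0.02267819]), 'opening': 0.08678279210222256}
```

View pics/w1.png

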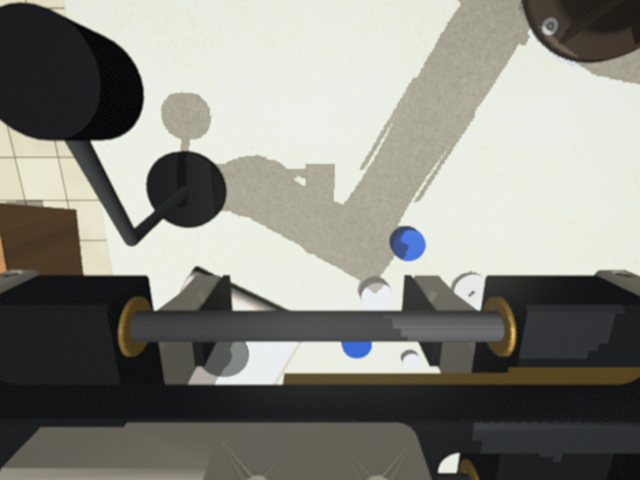

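Wrist view: both blue caps at (407,243) and (356,345), the white cap at (375,293), the dish at (468,290), and the lamp safely to the left. Now I'll hover over the white cap.

>>> move_arm:
  commands:
    - [8.7,-3,2,3,0,0,0]
    - [8.7,-6,4,7,0,0,0]
    - [8.7,-9,6,12,0,0,0]
    - [8.7,-12,8,16,0,0,0]
    - [8.7,-15,9.3,20,0,0,0]
    - [8.7,-17.5,10.3,24.5,0,0,0]
    - [8.7,-17.5,10.3,27,0,0,0]
    - [8.7,-17.5,10.3,27,0,0,0]

```text
clock: 2.6
tool_pos: [0.4724, -0.293, 0.1141]
orientation: [179.9, -0.3, -179.8]
force: [-0.0, 1.1, 0.3]
opening: 0.087
```

Run:
```python
from h import *
o=sensors.get_obs();print(o["tool_pos"],o["orientation"],o["force"])
W=snap("wrist","w2");S=snap("side","s2")
print(proj(W,(.4747,-.295,.03)),proj(S,(.4747,-.295,.03)))
```

```text
[ 0.47239714 -0.29297584  0.11412007] [ 179.91537175   -0.29185074 -179.82682152] [-0.02602379  1.1081527   0.28866956]
[314.66874446 245.58083993] [419.64749556 171.35964563]
```

View pics/w2.png

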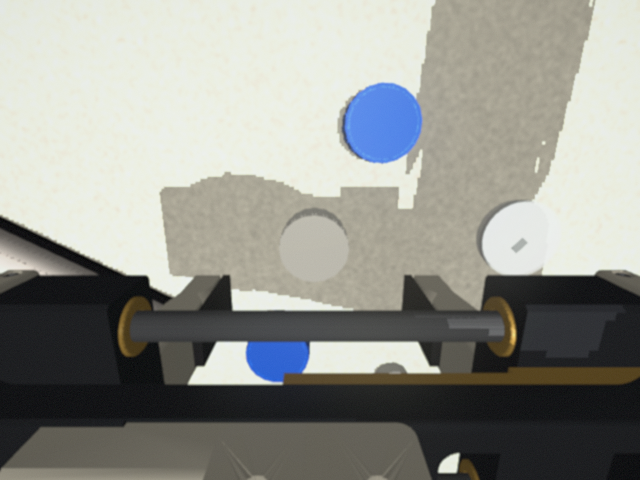

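View pics/s2.png

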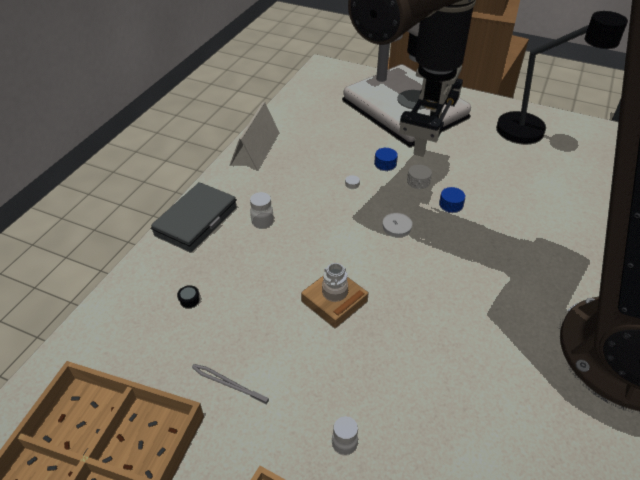

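Run:
```python
from h import *
W=snap("wrist","w3")
o=sensors.get_obs();print(o["tool_pos"],o["orientation"],o["force"])
f=W["frame"].astype(int)[200:295,265:365]
cv2.imwrite("pics/w3c.png",cv2.resize(W["frame"][195:300,260:370,::-1],None,fx=6,fy=6,interpolation=cv2.INTER_CUBIC))
hsv=cv2.cvtColor(W["frame"],cv2.COLOR_RGB2HSV)
for p in ((245,315),(250,300),(207,315),(216,315),(290,315),(250,270),(250,360)): print(p,W["frame"][p],hsv[p])
```

```text
[ 0.47447375 -0.29411777  0.11779046] [-1.79960625e+02  8.66614768e-02 -1.79840489e+02] [0.66459985 0.32333902 1.12439665]
(245, 315) [189 187 175] [ 26  19 189]
(250, 300) [187 186 175] [ 28  16 187]
(207, 315) [124 122 115] [ 23  19 124]
(216, 315) [189 185 176] [ 21  18 189]
(290, 315) [175 170 155] [ 23  29 175]
(250, 270) [173 170 153] [ 26  29 173]
(250, 360) [171 167 151] [ 24  30 171]
```

View pics/w3c.png

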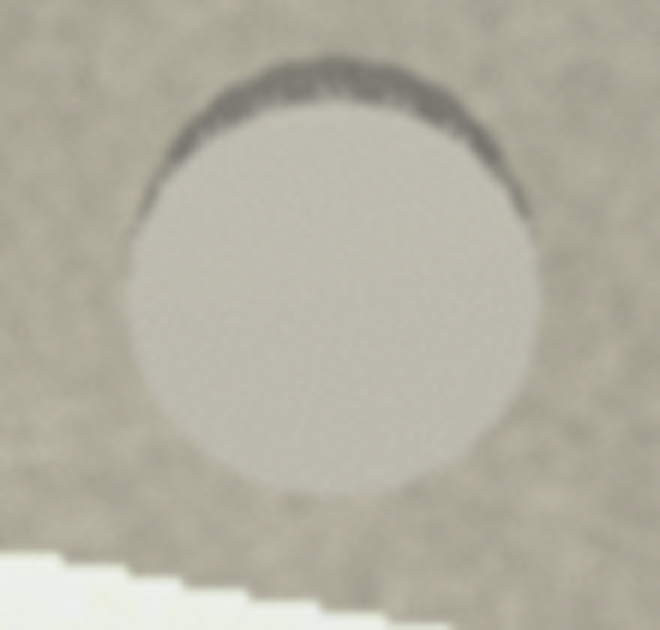

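The crop shows the roof disc spanning x 127–541 and y 100–497, so its centre is at image pixel (315.7,244.7).

Run:
```python
from h import *
W=snap("wrist");print(onz(W,(315.6,244.7),.03)); print(sensors.get_obs()["tool_pos"])
```

```text
[ 0.47784374 -0.29561928  0.03      ]
[ 0.47461091 -0.29415017  0.11808035]
```

Wrist, top and side disagree by 2–3 mm in x. I'll centre the cap mechanically by squeezing it along world y, then again with the tool turned about 100°.

>>> move_arm:
  commands:
    - [8.7,-0.1,0,5,0,0,0]
    - [8.7,-0.1,0,9,0,0,0]
    - [8.7,-0.1,0,11.1,0,0,0]
    - [8.7,-0.1,0,11.1,0,0,0]
    - [5,-0.1,0,11.1,0,0,0]
    - [5,-0.1,0,11.1,0,0,0]
    - [5,-0.1,0,11.1,0,0,0]
    - [5,-0.1,0,11.1,0,0,0]

```text
clock: 3.8
tool_pos: [0.4752, -0.2937, 0.0061]
orientation: [-180.0, 0.0, -179.8]
force: [-1.0, -0.2, -0.5]
opening: 0.0533
```

>>> move_arm:
  commands:
    - [5,0,0,0,0,0,0]
    - [5,0,0,0,0,0,0]
    - [6.5,0,0,0,0,0,0]
    - [6.5,0,0,0,0,0,0]
    - [7,0,0,0,0,0,-0.17]
    - [7,0,0,0,0,0,-0.34]
    - [7,0,0,0,0,0,-0.51]
    - [7,0,0,0,0,0,-0.68]

```text
clock: 4.8
tool_pos: [0.4748, -0.2936, 0.0053]
orientation: [180.0, -0.0, -140.6]
force: [-0.2, 0.9, 0.1]
opening: 0.07
```

>>> move_arm:
  commands:
    - [7,0,0,0,0,0,-0.17]
    - [7,0,0,0,0,0,-0.34]
    - [7,0,0,0,0,0,-0.51]
    - [7,0,0,0,0,0,-0.68]
    - [7,0,0,0,0,0,-0.85]
    - [7,0,0,0,0,0,-1.02]
    - [6,0,0,0,0,0,-1.05]
    - [5,0,0,0,0,0,-1.05]

```text
clock: 5.8
tool_pos: [0.4749, -0.2936, 0.0054]
orientation: [180.0, 0.0, -80.9]
force: [-0.2, 0.6, 0.6]
opening: 0.0553
```

>>> move_arm:
  commands:
    - [4.5,0,0,0,0,0,0]
    - [4.5,0,0,0,0,0,0]
    - [4.5,0,0,0,0,0,0]
    - [4.5,0,0,0,0,0,0]
    - [4.5,0,0,0,0,0,0]
    - [4.5,0,0,-1,0,0,0]
    - [4.5,0,0,-4,0,0,0]
    - [4.5,0,0,-8,0,0,0]

```text
clock: 6.8
tool_pos: [0.4744, -0.2935, 0.0863]
orientation: [179.9, 0.0, -80.7]
force: [0.5, -0.7, -0.7]
opening: 0.0517
```

Run:
```python
from h import *
o=sensors.get_obs();print(o["tool_pos"],o["orientation"],o["force"],o["joint_pos"])
W=snap("wrist","w4");S=snap("side","s4");T=snap("top","t4")
crop(S,(420,150),60,6,"s4c")
```

```text
[ 0.47437213 -0.29350136  0.08630964] [ 1.79904695e+02  3.72911388e-02 -8.07200346e+01] [ 0.54640816 -0.69884014 -0.71680162] [-1.16356903e+01  1.72874329e+01 -2.44903758e+01 -1.08539434e-03
 -4.83245288e+01  2.09164091e+01]
```

View pics/w4.png

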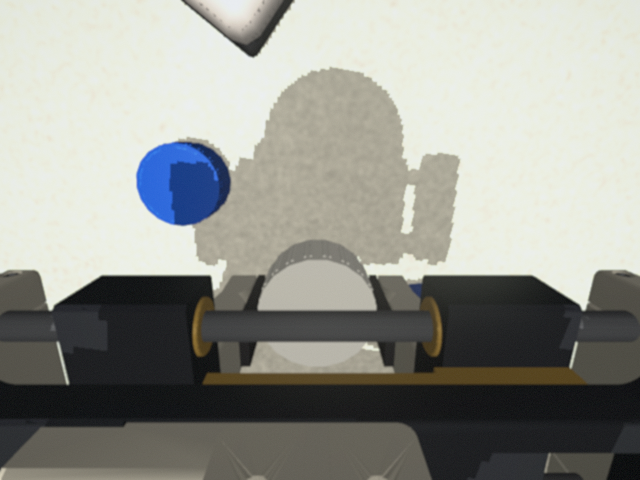

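View pics/s4c.png

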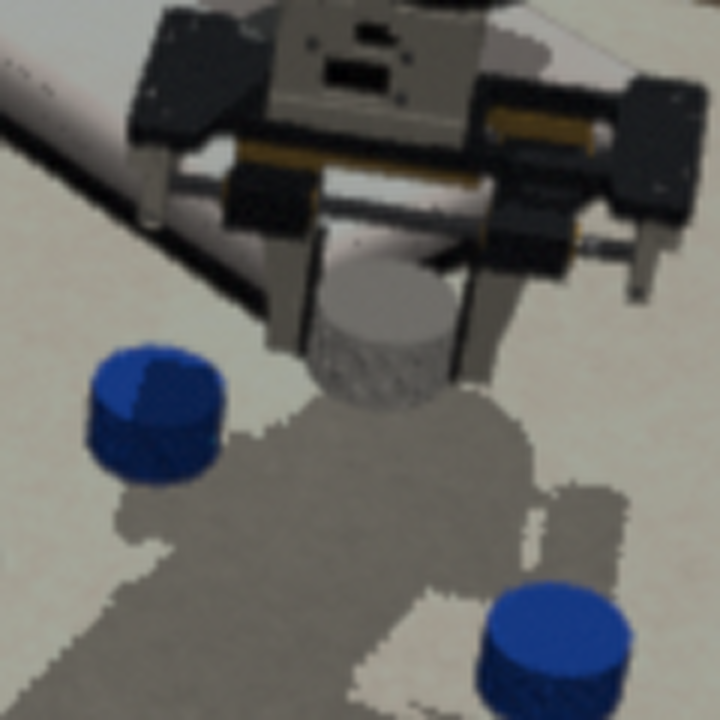

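The cap is held, with its roof visible between the pads at about (318,314) in the wrist view and level in the side view. Now I'll carry it to a point about 5 cm past the jar for a wrist look at the rim.

>>> move_arm:
  commands:
    - [4.5,-1,0,-4,0,0,0]
    - [4.5,-5,-1,-8,0,0,0]
    - [4.5,-10,-2.5,-9.7,0,0,0]
    - [4.5,-15,-3.5,-9.7,0,0,0]
    - [4.5,-20,-5,-9.7,0,0,0]
    - [4.5,-25,-6,-9.7,0,0,0]
    - [4.5,-30,-7,-9.7,0,0,0]
    - [4.5,-35,-8,-9.7,0,0,0]

```text
clock: 7.95
tool_pos: [0.4969, 0.0662, 0.1822]
orientation: [180.0, -0.0, -80.7]
force: [0.5, 0.5, -0.7]
opening: 0.0516
```

>>> move_arm:
  commands:
    - [4.5,-5,-1.2,0,0,0,0]
    - [4.5,-9,-2.4,0,0,0,0]
    - [4.5,-9,-2.4,0,0,0,0]
    - [4.5,-9,-2.4,0,0,0,0]
    - [4.5,-9,-2.4,0,0,0,0]
    - [4.5,-9,-2.4,0,0,0,0]
    - [4.5,-9,-2.4,0,0,0,0]
    - [4.5,-9,-2.4,0,0,0,0]

```text
clock: 8.95
tool_pos: [0.5067, 0.1571, 0.1827]
orientation: [-180.0, 0.0, -80.7]
force: [0.6, -0.5, -0.3]
opening: 0.0516
```

Run:
```python
from h import *
o=sensors.get_obs();print(o["tool_pos"],o["orientation"],o["force"],o["joint_pos"],o["opening"])
W=snap("wrist","w5");print(proj(W,(.5145,.1075,.094)))
f=W["frame"][100:340,190:450,::-1];cv2.imwrite("pics/w5c.png",cv2.resize(f,None,fx=2.5,fy=2.5,interpolation=cv2.INTER_CUBIC))
f=W["frame"][125:225,260:370,::-1];cv2.imwrite("pics/w5d.png",cv2.resize(f,None,fx=6,fy=6,interpolation=cv2.INTER_CUBIC))
```

```text
[0.50672097 0.15709898 0.18267213] [-1.79988656e+02  6.99765845e-03 -8.07456713e+01] [ 0.55471048 -0.54261349 -0.27759685] [ 3.84191105e+01  8.93118388e+00 -2.11531698e+01 -6.72884925e-04
 -5.99023301e+01 -2.91644452e+01] 0.05155439072954019
[318.24027721 175.78614051]
```

View pics/w5c.png

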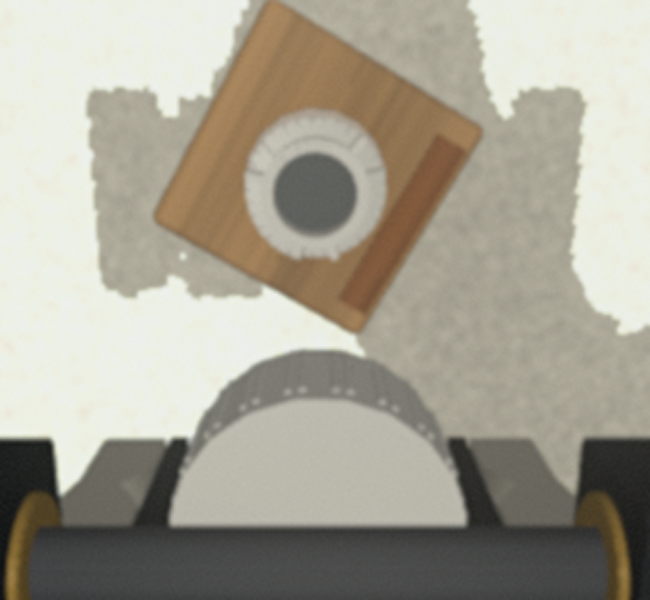

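View pics/w5d.png

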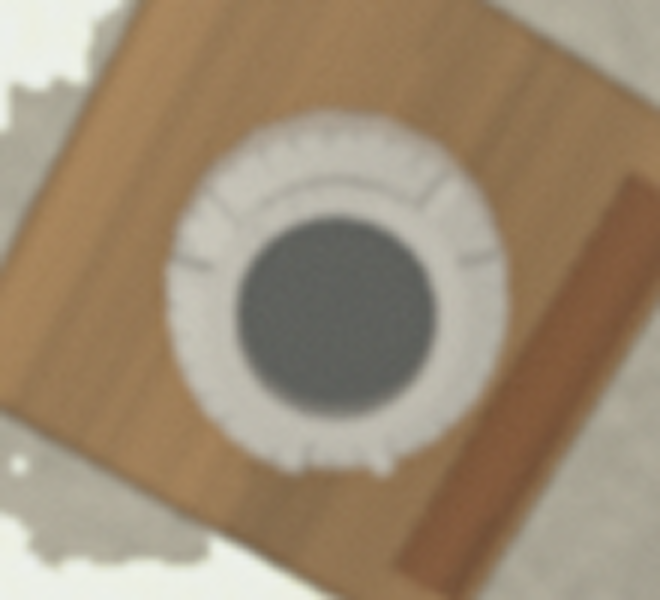

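The jar mouth shows as a dark circle centred at about (316.2,177.2), with the rim's outer arc concentric. I'll compute the position, corrected by the wrist-camera bias seen on the mechanically centred cap.

Run:
```python
from h import *
W=snap("wrist");o=sensors.get_obs();print(o["tool_pos"])
p=onz(W,(316.2,177.2),.094);print("raw",p)
y=np.radians(o["orientation"][2]);x=np.array([np.cos(y),np.sin(y)]);yy=np.array([np.sin(y),-np.cos(y)])
q=p[:2]-(-.0029*x-.0020*yy);print("corr",q)
for c in (q,np.array([.5145,.1075])):
    d=c-o["tool_pos"][:2];print("tool shift cm",100*d@x,100*d@yy)
# held cap: expected roof centre / edges
X=o["tool_pos"]+[0,0,.0245];print(proj(W,X),[proj(W,X+.026*np.r_[s*yy,0]).round(1) for s in(-1,1)],[proj(W,X+.026*np.r_[s*x,0]).round(1) for s in(-1,1)])
```

```text
[0.50670878 0.15724899 0.18262239]
raw [0.51578677 0.1088152  0.094     ]
corr [0.51428023 0.10563081]
tool shift cm 5.216367282917649 0.08454983138454865
tool shift cm 5.0354328207195245 0.032739062754655435
[318.24723566 316.97720203] [array([259.3, 317. ]), array([377.2, 317. ])] [array([318.2, 367.4]), array([318.3, 261.5])]
```

Run:
```python
from h import *
W=snap("wrist","w6");T=snap("top","t6");S=snap("side","s6")
f=W["frame"][235:315,250:390,::-1];cv2.imwrite("pics/w6c.png",cv2.resize(f,None,fx=5.5,fy=5.5,interpolation=cv2.INTER_CUBIC))
pt=proj(T,(.5145,.108,.094));ps=proj(S,(.5145,.108,.094));print(pt,ps)
f=S["frame"][int(ps[1])-50:int(ps[1])+50,int(ps[0])-65:int(ps[0])+65,::-1];cv2.imwrite("pics/s6c.png",cv2.resize(f,None,fx=6,fy=6,interpolation=cv2.INTER_CUBIC));print(int(ps[0])-65,int(ps[1])-50)
```

```text
[264.42683773 278.37614645] [335.03030991 267.91668632]
270 217
```

View pics/w6c.png

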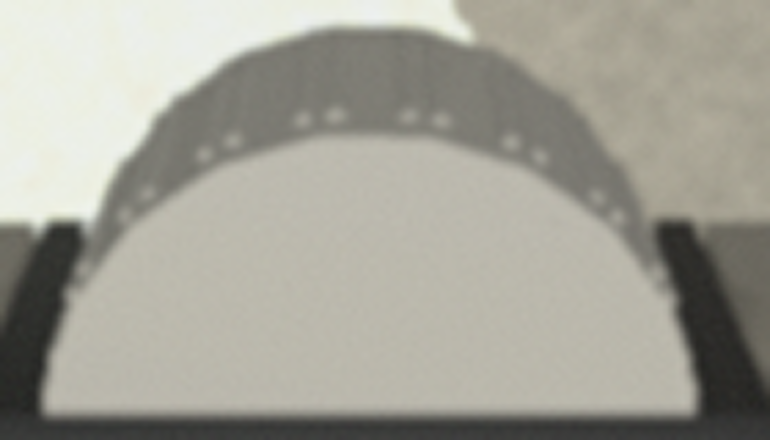

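View pics/s6c.png

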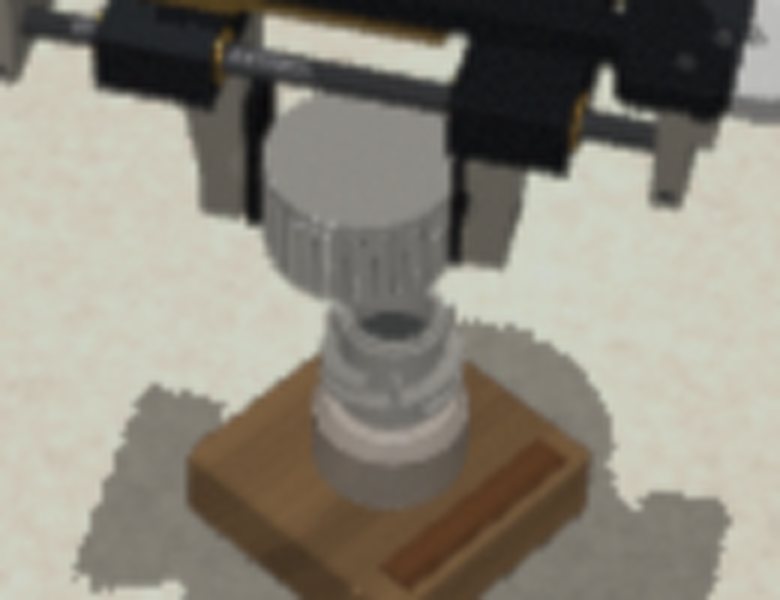

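Both pictures show the held cap level and clear above the neck; its roof edge is at row 259 and its side edges centre on column 317.3. To cancel the wrist-camera bias, I'll look at the jar again with the tool turned about 110°, which also gives plenty of backward-turn range.

>>> move_arm:
  commands:
    - [4.5,0.5,-0.4,0,0,0,0.17]
    - [4.5,1,-0.8,0,0,0,0.34]
    - [4.5,2,-1.4,0,0,0,0.51]
    - [4.5,3,-2,0,0,0,0.68]
    - [4.5,4,-2.7,0,0,0,0.85]
    - [4.5,5,-3.5,0,0,0,1.02]
    - [4.5,6,-4.2,0,0,0,1.19]
    - [4.5,6.7,-4.7,0,0,0,1.36]

```text
clock: 10.2
tool_pos: [0.5642, 0.0985, 0.1824]
orientation: [-180.0, -0.0, -159.0]
force: [-0.0, -0.2, -0.7]
opening: 0.0516
```

>>> move_arm:
  commands:
    - [4.5,0,0,0,0,0,0.17]
    - [4.5,0,0,0,0,0,0.34]
    - [4.5,0,0,0,0,0,0.51]
    - [4.5,0,0,0,0,0,0.56]
    - [4.5,0,0,0,0,0,0.56]
    - [4.5,0,0,0,0,0,0.56]
    - [4.5,0,0,0,0,0,0.56]
    - [4.5,0,0,0,0,0,0.56]

```text
clock: 11.2
tool_pos: [0.5639, 0.0988, 0.1826]
orientation: [-180.0, 0.0, 169.3]
force: [0.1, -0.2, -0.2]
opening: 0.0514
```

Run:
```python
from h import *
W=snap("wrist","w7");o=sensors.get_obs();print(o["tool_pos"],o["orientation"],o["joint_pos"][5],o["force"],o["moment"])
print(proj(W,(.5145,.108,.094)))
c=proj(W,(.5145,.108,.094)).astype(int);x0,y0=c[0]-55,c[1]-50;print(x0,y0)
cv2.imwrite("pics/w7d.png",cv2.resize(W["frame"][y0:y0+100,x0:x0+110,::-1],None,fx=6,fy=6,interpolation=cv2.INTER_CUBIC))
# dark hole fit, both images
for n,cc in (("w5",(316,177)),("w7",c)):
    im=cv2.imread(f"pics/{n}.png");g=cv2.cvtColor(im,cv2.COLOR_BGR2HSV);m=((g[:,:,2]<130)&(g[:,:,1]<60)).astype(np.uint8)
    nl,l,st,ce=cv2.connectedComponentsWithStats(m)
    k=l[int(cc[1])+2,int(cc[0])];print(n,k,st[k],ce[k])
    cs,_=cv2.findContours((l==k).astype(np.uint8),0,1);print(cv2.fitEllipse(max(cs,key=len)))
```

```text
[0.56387243 0.09881955 0.18256135] [-1.79999454e+02  1.36424183e-04  1.69291686e+02] -130.22425220321514 [ 0.17133858 -0.8423538  -0.57796822] [-0.03324103 -0.03671073  0.00458836]
[317.0853039  173.43583956]
262 123
w5 1 [300 161  32  33 833] [315.53541417 177.1272509 ]
((315.5362548828125, 177.1332244873047), (31.577444076538086, 31.779155731201172), 143.4080810546875)
w7 3 [303 159  33  33 841] [318.960761   175.03686088]
((318.9622802734375, 175.03179931640625), (31.74337387084961, 31.945573806762695), 54.36387252807617)
```

View pics/w7d.png

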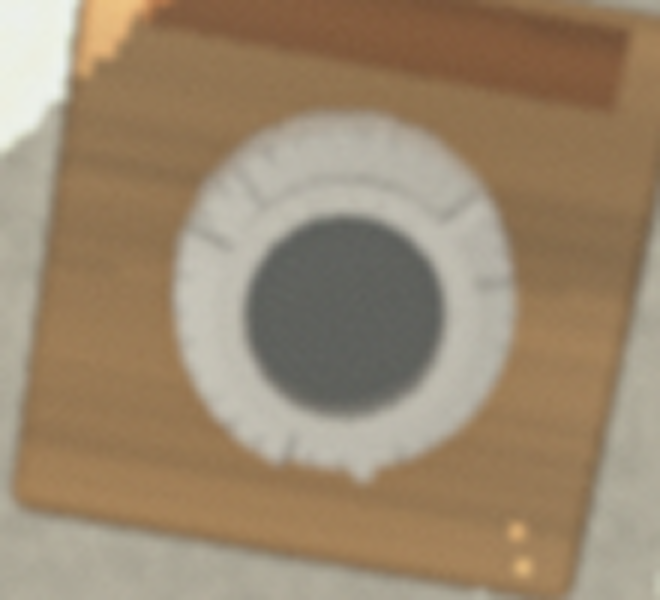

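The mouth is again a clean dark circle, centred at (319.0,175.0). I'll solve for the jar axis together with a bias constant in the tool frame.

Run:
```python
from h import *
W=snap("wrist");o=sensors.get_obs()
def ax(d): y=np.radians(d);return np.array([[np.cos(y),np.sin(y)],[np.sin(y),-np.cos(y)]]).T
p1=onz(W,(318.96,175.03),.094)[:2]
# obs 1 pose: camera fixed in tool; map pixel via tool frame of current pose
W1=None
R2=ax(o["orientation"][2]);loc2=R2.T@(p1-o["tool_pos"][:2])
# first obs at tool (.5067,.15715,.18262) yaw -80.746
loc1=R2.T@(onz(W,(315.54,177.13),.094+ (o["tool_pos"][2]-.18262))[:2]-o["tool_pos"][:2])
Ra=ax(-80.746);ta=np.array([.50671,.15720])
print("raws",ta+Ra@loc1,p1)
A=np.vstack([np.hstack([np.eye(2),Ra]),np.hstack([np.eye(2),R2])]);b=np.r_[ta+Ra@loc1,p1]
s=np.linalg.solve(A,b);print("J",s[:2],"bias tool",s[2:])
d=s[:2]-o["tool_pos"][:2];print("shift cm",100*R2.T@d)
```

```text
raws [0.51560319 0.11045434] [0.5158688 0.1091189]
J [0.51526817 0.10969357] bias tool [-0.00069699 -0.000453  ]
shift cm [4.97703992 0.16609817]
```

Run:
```python
from h import *
from scipy.spatial.transform import Rotation as Ro
for i in range(2):
    W=snap("wrist");o=sensors.get_obs()
    Rt=Ro.from_euler("xyz",o["orientation"],degrees=True).as_matrix();c=ray(W,(0,0))[0]
    print("cam in tool",Rt.T@(c-o["tool_pos"]),"rot",Ro.from_matrix(W["R"]@Rt).as_euler("xyz",degrees=True))
# start pose
R=np.array([[-0.4098,0.9122,0.0001],[0.8766,0.3938,0.2768],[0.2524,0.1135,-0.9609]]);t=np.array([0.6753,-0.0355,0.3897])
Rt=Ro.from_euler("xyz",[179.906,-.007,-155.782],degrees=True).as_matrix()
print(Rt.T@(-R.T@t-[.27677,-.61514,.22562]),Ro.from_matrix(R@Rt).as_euler("xyz",degrees=True))
```

```text
cam in tool [ 0.07389688 -0.0002085  -0.15848115] rot [-4.67124379e-02  1.61136633e+01 -9.00251912e+01]
cam in tool [ 0.0739035  -0.00022843 -0.15845767] rot [-4.99594328e-02  1.61092023e+01 -9.00227273e+01]
[ 0.07413741 -0.00052467 -0.15859362] [ -0.0956955   16.07451407 -90.02672158]
```

Run:
```python
from h import *
from scipy.spatial.transform import Rotation as Ro
W=snap("wrist");o=sensors.get_obs();print(o["tool_pos"],o["orientation"])
T=lambda p,e:(Ro.from_euler("xyz",e,degrees=True).as_matrix(),np.array(p))
Rt,tt=T(o["tool_pos"],o["orientation"]);Rc=W["R"]@Rt;tc=W["R"]@tt+W["t"]
Ra,ta=T([.50671,.15720,.18262],[-179.9887,.007,-80.7457])
V=dict(camera_matrix=W["camera_matrix"],R=Rc@Ra.T,t=tc-Rc@Ra.T@ta)
print(proj(V,(.5145,.1075,.094)),onz(V,(316.2,177.2),.094),onz(V,(315.54,177.13),.094))
print(onz(W,(318.96,175.03),.094))
p1=onz(V,(315.54+.0,177.13),.094)[:2];p2=onz(W,(318.96,175.03),.094)[:2]
A=np.vstack([np.hstack([np.eye(2),Ra[:2,:2]]),np.hstack([np.eye(2),Rt[:2,:2]])])
s=np.linalg.solve(A,np.r_[p1,p2]);print("J",s[:2],"bias",s[2:]);print(100*Rt[:2,:2].T@(s[:2]-tt[:2]))
```

```text
[0.5638691  0.09880735 0.18256553] [1.79998847e+02 1.42999102e-03 1.69278643e+02]
[317.73668447 173.28668134] [0.51514578 0.11043271 0.094     ] [0.5156244 0.1104598 0.094    ]
[0.5158721  0.10912211 0.094     ]
J [0.51527971 0.10970419] bias [-0.00069034 -0.00046172]
[4.97683616 0.16673997]
```

Run:
```python
from h import *
W=snap("wrist");o=sensors.get_obs()
y=np.radians(o["orientation"][2]);x=np.array([np.cos(y),np.sin(y),0]);yy=np.array([np.sin(y),-np.cos(y),0])
X=o["tool_pos"]+[0,0,.0245]
print("pred now",proj(W,X),proj(W,X+.026*x),proj(W,X-.026*yy),proj(W,X+.026*yy))
for n in("w5","w6","w7"):
    g=cv2.imread(f"pics/{n}.png").astype(int)[:,:,1]
    # roof: brightness edges: column through middle, rows 240..290 ; row 306
    col=g[240:290,312:324].mean(1);k=240+np.argmax(np.diff(col));
    row=g[304:307].mean(0);d=np.diff(row);L=245+np.argmax(d[245:280]);R=360+np.argmin(d[360:395])
    print(n,"top",k,col[k-243:k-236].round(0),"LR",L,R,(L+R+1)/2)
```

```text
pred now [317.53220159 313.77673621] [317.54466294 258.10079589] [258.52763373 313.78009902] [376.55330181 313.77337247]
w5 top 259 [130. 127. 130. 150. 172. 184. 186.] LR 257 376 317.0
w6 top 259 [130. 126. 130. 150. 172. 184. 186.] LR 257 376 317.0
w7 top 259 [123. 120. 126. 149. 172. 183. 184.] LR 257 376 317.0
```

The held cap looks identical in both images while the reported extrinsics shift. That gives a consistent world offset of about (0.55,-0.6) mm, so the jar axis is at about (0.5154,0.1096) and the cap sits about 0.35 mm along tool x in the grip. I'll move above the jar.

>>> move_arm:
  commands:
    - [4.5,3,0.1,0,0,0,0]
    - [4.5,4.94,0.16,0,0,0,0]
    - [4.5,4.94,0.16,0,0,0,0]
    - [4.5,4.94,0.16,3,0,0,0]
    - [4.5,4.94,0.16,6,0,0,0]
    - [4.5,4.94,0.16,8,0,0,0]
    - [4.5,4.94,0.16,8,0,0,0]
    - [4.5,4.94,0.16,8,0,0,0]

```text
clock: 12.5
tool_pos: [0.5165, 0.1099, 0.1034]
orientation: [180.0, 0.1, 169.3]
force: [0.2, 0.9, -0.0]
opening: 0.0515
```

Run:
```python
from h import *
o=sensors.get_obs();print(o["tool_pos"],o["orientation"],o["force"],o["moment"])
S=snap("side","s8");f=S["frame"][207:307,270:400,::-1];cv2.imwrite("pics/s8c.png",cv2.resize(f,None,fx=6,fy=6,interpolation=cv2.INTER_CUBIC))
```

```text
[0.51648121 0.10985955 0.1033975 ] [1.79978350e+02 5.86691644e-02 1.69296799e+02] [ 0.16078461  0.85249846 -0.04934112] [-0.02515027 -0.05090101  0.01437429]
```

View pics/s8c.png

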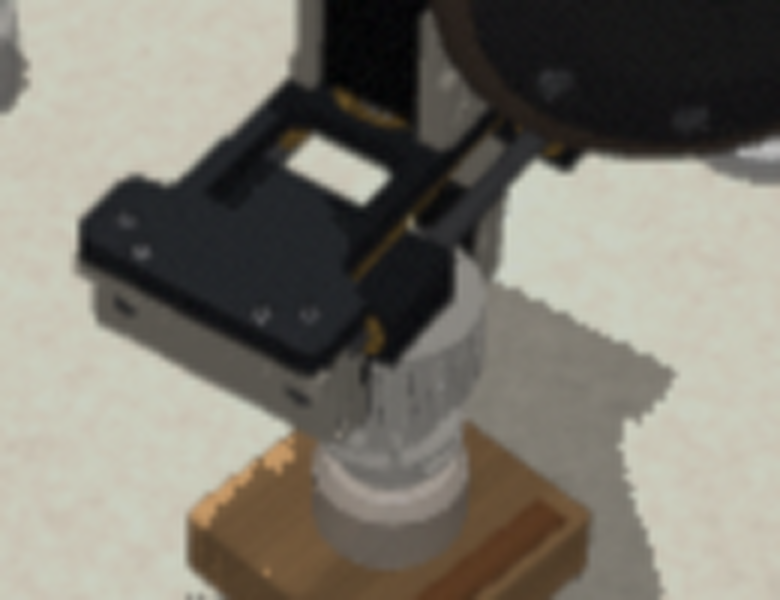

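The cap is above the neck and looks centred. I'll lower it slowly past the lip.

>>> move_arm:
  commands:
    - [4.5,0,0,0,0,0,0]
    - [4.5,0,0,0.2,0,0,0]
    - [4.5,0,0,0.35,0,0,0]
    - [4.5,0,0,0.5,0,0,0]
    - [4.5,0,0,0.65,0,0,0]
    - [4.5,0,0,0.8,0,0,0]
    - [4.5,0,0,0.95,0,0,0]
    - [4.5,0,0,1.1,0,0,0]

```text
clock: 13.55
tool_pos: [0.5156, 0.1096, 0.0915]
orientation: [180.0, 0.0, 169.3]
force: [-0.3, 0.2, -0.8]
opening: 0.0518
```

Run:
```python
from h import *
o=sensors.get_obs();print(o["tool_pos"],o["orientation"],o["force"],o["moment"],o["opening"])
```

```text
[0.51564468 0.10958026 0.09146649] [1.79999640e+02 8.98876317e-04 1.69272797e+02] [-0.27073793  0.19308007 -0.76590815] [-0.03230009 -0.11399925 -0.01287575] 0.05179976543706775
```

>>> move_arm:
  commands:
    - [4.5,0,0,0.1,0,0,0]
    - [4.5,0,0,0.2,0,0,0]
    - [4.5,0,0,0.3,0,0,0]
    - [4.5,0,0,0.35,0,0,0]
    - [4.5,0,0,0.4,0,0,0]
    - [4.5,0,0,0.45,0,0,0]
    - [4.5,0,0,0.5,0,0,0]
    - [4.5,0,0,0.5,0,0,0]

```text
clock: 14.55
tool_pos: [0.5156, 0.1096, 0.0865]
orientation: [-180.0, -0.0, 169.3]
force: [1.1, -0.1, -1.2]
opening: 0.0518
```

>>> move_arm:
  commands:
    - [4.5,0,0,0.05,0,0,0]
    - [4.5,0,0,0.1,0,0,0]
    - [4.5,0,0,0.15,0,0,0]
    - [4.5,0,0,0.2,0,0,0]
    - [4.5,0,0,0.25,0,0,0]
    - [4.5,0,0,0.3,0,0,0]
    - [4.5,0,0,0.3,0,0,0]
    - [4.5,0,0,0.3,0,0,0]

```text
clock: 15.55
tool_pos: [0.5156, 0.1096, 0.0836]
orientation: [180.0, -0.0, 169.3]
force: [-0.3, -0.0, -0.1]
opening: 0.0517
```

>>> move_arm:
  commands:
    - [4.5,0,0,0.05,0,0,0]
    - [4.5,0,0,0.1,0,0,0]
    - [4.5,0,0,0.15,0,0,0]
    - [4.5,0,0,0.2,0,0,0]
    - [4.5,0,0,0.25,0,0,0]
    - [4.5,0,0,0.25,0,0,0]
    - [4.5,0,0,0.25,0,0,0]
    - [4.5,0,0,0.25,0,0,0]

```text
clock: 16.55
tool_pos: [0.5156, 0.1096, 0.0811]
orientation: [180.0, 0.0, 169.3]
force: [0.3, -0.4, -0.6]
opening: 0.0515
```

>>> move_arm:
  commands:
    - [4.5,0,0,0.05,0,0,0]
    - [4.5,0,0,0.1,0,0,0]
    - [4.5,0,0,0.15,0,0,0]
    - [4.5,0,0,0.15,0,0,0]
    - [4.5,0,0,0.2,0,0,0]
    - [4.5,0,0,0.2,0,0,0]
    - [4.5,0,0,0.2,0,0,0]
    - [4.5,0,0,0.2,0,0,0]

```text
clock: 17.55
tool_pos: [0.5161, 0.1096, 0.0804]
orientation: [180.0, 0.1, 169.3]
force: [-3.3, -0.9, 12.4]
opening: 0.0516
```

Contact is at TCP z≈0.0806, so the lugs are about 7 mm above home on the threads, with roughly 75° backwards to the starts. I'll turn anticlockwise gently, letting it climb.

>>> move_arm:
  commands:
    - [4.5,0,0,-0.1,0,0,0]
    - [4.5,0,0,-0.14,0,0,-0.1]
    - [4.5,0,0,-0.18,0,0,-0.2]
    - [4.5,0,0,-0.21,0,0,-0.3]
    - [4.5,0,0,-0.25,0,0,-0.4]
    - [4.5,0,0,-0.29,0,0,-0.5]
    - [4.5,0,0,-0.33,0,0,-0.6]
    - [4.5,0,0,-0.33,0,0,-0.6]

```text
clock: 18.55
tool_pos: [0.5163, 0.1099, 0.0829]
orientation: [-180.0, 0.1, -156.4]
force: [-0.2, -0.0, 4.5]
opening: 0.0517
```

Run:
```python
from h import *
o=sensors.get_obs();print(o["tool_pos"],o["orientation"],o["force"],o["moment"],o["opening"])
```

```text
[0.51628921 0.10987013 0.08291269] [-1.79993107e+02  8.33114206e-02 -1.56363460e+02] [-0.24227107 -0.01773602  4.50309635] [0.0132509  0.00101663 0.00484492] 0.05169507601576637
```

>>> move_arm:
  commands:
    - [4.5,0,0,-0.03,0,0,-0.07]
    - [4.5,0,0,-0.06,0,0,-0.15]
    - [4.5,0,0,-0.09,0,0,-0.22]
    - [4.5,0,0,-0.12,0,0,-0.3]
    - [4.5,0,0,-0.15,0,0,-0.38]
    - [4.5,0,0,-0.17,0,0,-0.45]
    - [4.5,0,0,-0.19,0,0,-0.5]
    - [4.5,0,0,-0.19,0,0,-0.5]

```text
clock: 19.55
tool_pos: [0.5158, 0.1097, 0.0843]
orientation: [-180.0, 0.0, -127.8]
force: [0.3, -0.1, 3.3]
opening: 0.052
```

>>> move_arm:
  commands:
    - [4.5,0,0,-0.01,0,0,-0.04]
    - [4.5,0,0,-0.02,0,0,-0.08]
    - [4.5,0,0,-0.03,0,0,-0.12]
    - [4.5,0,0,-0.04,0,0,-0.16]
    - [4.5,0,0,-0.04,0,0,-0.2]
    - [4.5,0,0,-0.04,0,0,-0.2]
    - [4.5,0,0,-0.04,0,0,-0.2]
    - [4.5,0,0,-0.04,0,0,-0.2]

```text
clock: 20.55
tool_pos: [0.5155, 0.1095, 0.0845]
orientation: [180.0, -0.0, -116.3]
force: [1.0, 0.5, -0.1]
opening: 0.0514
```

Contact force is gone, so I'll probe downwards.

>>> move_arm:
  commands:
    - [4.5,0,0,0.05,0,0,0]
    - [4.5,0,0,0.1,0,0,0]
    - [4.5,0,0,0.15,0,0,0]
    - [4.5,0,0,0.2,0,0,0]
    - [4.5,0,0,0.25,0,0,0]
    - [4.5,0,0,0.25,0,0,0]
    - [4.5,0,0,0.25,0,0,0]
    - [4.5,0,0,0.25,0,0,0]

```text
clock: 21.55
tool_pos: [0.5157, 0.1096, 0.0822]
orientation: [-180.0, 0.0, -116.2]
force: [0.2, -0.3, -1.1]
opening: 0.0517
```

>>> move_arm:
  commands:
    - [4.5,0,0,0.05,0,0,0]
    - [4.5,0,0,0.1,0,0,0]
    - [4.5,0,0,0.15,0,0,0]
    - [4.5,0,0,0.2,0,0,0]
    - [4.5,0,0,0.25,0,0,0]
    - [4.5,0,0,0.3,0,0,0]
    - [4.5,0,0,0.35,0,0,0]
    - [4.5,0,0,0.35,0,0,0]

```text
clock: 22.55
tool_pos: [0.5156, 0.1095, 0.0786]
orientation: [180.0, -0.0, -116.2]
force: [-0.0, -1.2, -0.6]
opening: 0.0518
```

>>> move_arm:
  commands:
    - [4.5,0,0,0.03,0,0,0]
    - [4.5,0,0,0.06,0,0,0]
    - [4.5,0,0,0.09,0,0,0]
    - [4.5,0,0,0.12,0,0,0]
    - [4.5,0,0,0.12,0,0,0]
    - [4.5,0,0,0.12,0,0,0]
    - [4.5,0,0,0.12,0,0,0]
    - [4.5,0,0,0.12,0,0,0]

```text
clock: 23.55
tool_pos: [0.5157, 0.1096, 0.0776]
orientation: [-180.0, 0.0, -116.2]
force: [-0.8, 0.3, 4.5]
opening: 0.0518
```

It has dropped in and rests on the floor of the gap, about 4.2 mm above home. Now I turn clockwise, following it down at 3.8 mm/rad.

>>> move_arm:
  commands:
    - [4.5,0,0,0.03,0,0,0.07]
    - [4.5,0,0,0.05,0,0,0.14]
    - [4.5,0,0,0.08,0,0,0.21]
    - [4.5,0,0,0.11,0,0,0.28]
    - [4.5,0,0,0.13,0,0,0.35]
    - [4.5,0,0,0.16,0,0,0.42]
    - [4.5,0,0,0.19,0,0,0.5]
    - [4.5,0,0,0.19,0,0,0.5]

```text
clock: 24.55
tool_pos: [0.516, 0.1098, 0.0758]
orientation: [-180.0, 0.0, -144.9]
force: [0.7, 0.1, 4.6]
opening: 0.0517
```

Run:
```python
from h import *
o=sensors.get_obs();print(o["tool_pos"],o["orientation"],o["force"],o["moment"],o["opening"])
```

```text
[0.51602708 0.10982045 0.07575591] [-1.79992949e+02  4.88553903e-02 -1.44856014e+02] [0.67086854 0.10717973 4.55455374] [ 0.18734959 -0.01516181 -0.03001524] 0.051663687895276075
```

>>> move_arm:
  commands:
    - [4.5,0,0,0.02,0,0,0.05]
    - [4.5,0,0,0.04,0,0,0.1]
    - [4.5,0,0,0.06,0,0,0.15]
    - [4.5,0,0,0.08,0,0,0.2]
    - [4.5,0,0,0.1,0,0,0.25]
    - [4.5,0,0,0.11,0,0,0.3]
    - [4.5,0,0,0.13,0,0,0.35]
    - [4.5,0,0,0.13,0,0,0.35]

```text
clock: 25.55
tool_pos: [0.5159, 0.1097, 0.0744]
orientation: [180.0, 0.0, -164.8]
force: [1.5, 0.8, 3.1]
opening: 0.0519
```

Run:
```python
from h import *
o=sensors.get_obs();print(o["tool_pos"],o["orientation"],o["force"],o["moment"],o["opening"])
```

```text
[0.51587298 0.1096951  0.07439054] [ 1.79995978e+02  2.81566340e-02 -1.64831903e+02] [1.49330677 0.77845161 3.1443115 ] [ 0.03896554 -0.10431613 -0.0268933 ] 0.051853771111797155
```

>>> move_arm:
  commands:
    - [4.5,0,0,0.01,0,0,0.03]
    - [4.5,0,0,0.02,0,0,0.06]
    - [4.5,0,0,0.03,0,0,0.09]
    - [4.5,0,0,0.04,0,0,0.12]
    - [4.5,0,0,0.05,0,0,0.15]
    - [4.5,0,0,0.06,0,0,0.18]
    - [4.5,0,0,0.06,0,0,0.18]
    - [4.5,0,0,0.06,0,0,0.18]

```text
clock: 26.55
tool_pos: [0.5156, 0.1096, 0.0737]
orientation: [180.0, 0.0, -175.2]
force: [0.1, 0.1, 5.2]
opening: 0.0515
```

Run:
```python
from h import *
o=sensors.get_obs();print(o["tool_pos"],o["orientation"],o["force"],o["moment"],o["opening"])
```

```text
[0.51563914 0.10959206 0.07367498] [ 1.79997603e+02  2.54046233e-03 -1.75244267e+02] [0.14530143 0.07755767 5.19677181] [ 0.04449667 -0.0347813  -0.05653787] 0.05150022861128117
```

>>> move_arm:
  commands:
    - [4.5,0,0,0.01,0,0,0.02]
    - [4.5,0,0,0.01,0,0,0.04]
    - [4.5,0,0,0.02,0,0,0.06]
    - [4.5,0,0,0.02,0,0,0.08]
    - [4.5,0,0,0.02,0,0,0.1]
    - [4.5,0,0,0.02,0,0,0.1]
    - [4.5,0,0,0.02,0,0,0.1]
    - [4.5,0,0,0.02,0,0,0.1]

```text
clock: 27.55
tool_pos: [0.5156, 0.1096, 0.0734]
orientation: [-180.0, -0.0, 179.0]
force: [-0.9, 0.1, 3.9]
opening: 0.0514
```

Run:
```python
from h import *
o=sensors.get_obs();print(o["tool_pos"],o["orientation"],o["force"],o["moment"],o["opening"],o["joint_pos"][5])
```

```text
[0.51557728 0.10956328 0.07341386] [-1.79998747e+02 -4.81981365e-03  1.79018536e+02] [-0.93665002  0.08164789  3.86349911] [ 0.04676174  0.04862492 -0.0504004 ] 0.05139180705680386 -124.31468384924273
```

>>> move_arm:
  commands:
    - [4.5,0,0,0.01,0,0,0.02]
    - [4.5,0,0,0.01,0,0,0.04]
    - [4.5,0,0,0.02,0,0,0.06]
    - [4.5,0,0,0.02,0,0,0.08]
    - [4.5,0,0,0.02,0,0,0.08]
    - [4.5,0,0,0.02,0,0,0.08]
    - [4.5,0,0,0.02,0,0,0.08]
    - [4.5,0,0,0.02,0,0,0.08]

```text
clock: 28.55
tool_pos: [0.5157, 0.1096, 0.0734]
orientation: [180.0, 0.0, 174.4]
force: [-0.3, 0.1, 5.3]
opening: 0.0516
```

Run:
```python
from h import *
o=sensors.get_obs();print(o["tool_pos"],o["orientation"],o["force"],o["moment"],o["opening"],o["joint_pos"][5])
```

```text
[0.51574539 0.10961302 0.07337484] [1.79994575e+02 1.33368856e-02 1.74410778e+02] [-0.27700215  0.07345567  5.29072133] [-0.08275998 -0.02369757 -0.02343363] 0.05158913074625784 -128.9268106274702
```

z has stopped at 0.0734, as expected for home. I'll turn a little further to take up the slack while watching the torque.

>>> move_arm:
  commands:
    - [4.5,0,0,0,0,0,0.02]
    - [4.5,0,0,0,0,0,0.04]
    - [4.5,0,0,0,0,0,0.06]
    - [4.5,0,0,0,0,0,0.06]
    - [4.5,0,0,0,0,0,0.06]
    - [4.5,0,0,0,0,0,0.06]
    - [4.5,0,0,0,0,0,0.06]
    - [4.5,0,0,0,0,0,0.06]

```text
clock: 29.55
tool_pos: [0.5158, 0.1096, 0.0734]
orientation: [180.0, 0.0, 171.0]
force: [-0.2, -0.1, 5.1]
opening: 0.0516
```

Run:
```python
from h import *
o=sensors.get_obs();print(o["tool_pos"],o["orientation"],o["force"],o["moment"],o["opening"],o["tau"][5])
```

```text
[0.51576744 0.10964507 0.07337911] [1.79991059e+02 1.52118190e-02 1.70971300e+02] [-0.16195315 -0.05612265  5.08422299] [-0.06263271 -0.00820988 -0.06378874] 0.051647976607275325 0.017431002343073487
```

>>> move_arm:
  commands:
    - [4.5,0,0,0,0,0,0.02]
    - [4.5,0,0,0,0,0,0.04]
    - [4.5,0,0,0,0,0,0.06]
    - [4.5,0,0,0,0,0,0.08]
    - [4.5,0,0,0,0,0,0.08]
    - [4.5,0,0,0,0,0,0.08]
    - [4.5,0,0,0,0,0,0.08]
    - [4.5,0,0,0,0,0,0.08]

```text
clock: 30.55
tool_pos: [0.5158, 0.1096, 0.0734]
orientation: [180.0, 0.0, 166.4]
force: [0.3, 0.1, 4.6]
opening: 0.0513
```

Run:
```python
from h import *
o=sensors.get_obs();print(o["tool_pos"],o["orientation"],o["force"],o["moment"],o["opening"],o["tau"][5])
S=snap("side","s9");f=S["frame"][207:307,270:400,::-1];cv2.imwrite("pics/s9c.png",cv2.resize(f,None,fx=6,fy=6,interpolation=cv2.INTER_CUBIC))
```

```text
[0.51579005 0.10962787 0.07338151] [1.79991175e+02 1.57350033e-02 1.66386903e+02] [0.30481506 0.11506628 4.64264292] [ 0.01564915 -0.07561713 -0.03572642] 0.05134233154882222 0.01801350270397961
```

View pics/s9c.png

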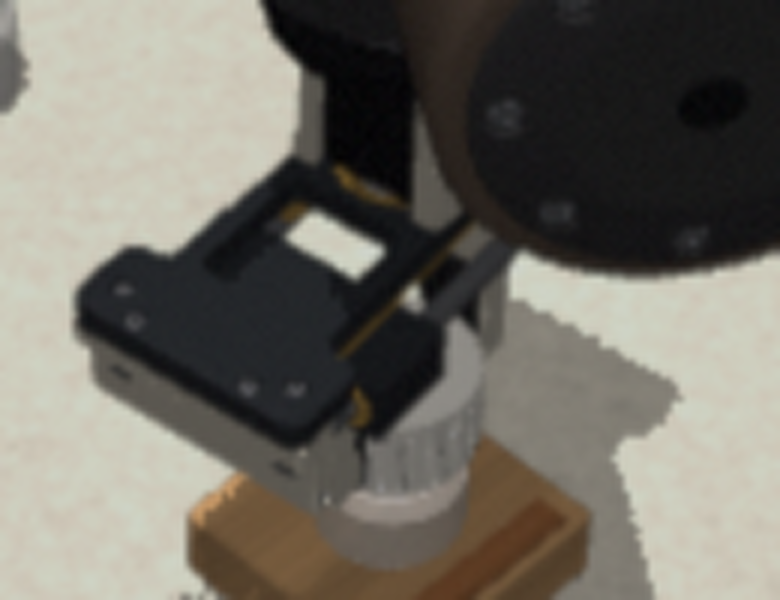

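The cap is seated low on the jar, with only a slim gap to the shoulder. I'll feel on a bit farther.

>>> move_arm:
  commands:
    - [4.5,0,0,0,0,0,0.02]
    - [4.5,0,0,0,0,0,0.04]
    - [4.5,0,0,0,0,0,0.06]
    - [4.5,0,0,0,0,0,0.06]
    - [4.5,0,0,0,0,0,0.06]
    - [4.5,0,0,0,0,0,0.06]
    - [4.5,0,0,0,0,0,0.06]
    - [4.5,0,0,0,0,0,0.06]

```text
clock: 31.6
tool_pos: [0.5158, 0.1096, 0.0734]
orientation: [180.0, 0.0, 162.9]
force: [-0.5, 0.1, 5.2]
opening: 0.0512
```

Run:
```python
from h import *
o=sensors.get_obs();print(o["tool_pos"],o["orientation"],o["force"],o["moment"],o["opening"],o["tau"][5])
```

```text
[0.51575761 0.10961382 0.07337293] [1.79989910e+02 1.28122153e-02 1.62946526e+02] [-0.45239691  0.1257437   5.24753937] [-0.04213916 -0.05057271 -0.00653665] 0.051226600916083095 0.01805632549803704
```

>>> move_arm:
  commands:
    - [4.5,0,0,0,0,0,0.02]
    - [4.5,0,0,0,0,0,0.04]
    - [4.5,0,0,0,0,0,0.06]
    - [4.5,0,0,0,0,0,0.06]
    - [4.5,0,0,0,0,0,0.06]
    - [4.5,0,0,0,0,0,0.06]
    - [4.5,0,0,0,0,0,0.06]
    - [4.5,0,0,0,0,0,0.06]

```text
clock: 32.6
tool_pos: [0.5158, 0.1096, 0.0734]
orientation: [180.0, 0.0, 159.5]
force: [-0.2, -0.3, 5.2]
opening: 0.0515
```

Run:
```python
from h import *
for i in range(3):
    o=sensors.get_obs();print(o["tool_pos"],o["orientation"],o["force"],o["moment"],o["opening"],o["tau"][5])
    snap("top")
```

```text
[0.51577494 0.10961409 0.07337863] [1.79990293e+02 1.51114651e-02 1.59512969e+02] [-0.21920018 -0.25052664  5.23153667] [-0.05892597 -0.02302807 -0.02708253] 0.05150223839782543 0.015610920963808894
[0.51577817 0.10963455 0.07336291] [1.79988086e+02 1.32856859e-02 1.59508171e+02] [ 0.11738912 -0.33059516  5.10531888] [-0.06560641 -0.04537113  0.00066026] 0.05199401871520588 0.015583433560095727
[0.51578811 0.10964175 0.07338989] [1.79987143e+02 1.50210158e-02 1.59512645e+02] [-0.51736603  0.33007057  5.27230739] [-0.1092955  -0.08754199 -0.02312274] 0.051380747421169395 0.015595672884956002
```

No torque rise yet at 84°, with z constant. I'll test whether the threads hold by lifting about 1 mm gently.

>>> move_arm:
  commands:
    - [4.5,0,0,-0.03,0,0,0]
    - [4.5,0,0,-0.06,0,0,0]
    - [4.5,0,0,-0.09,0,0,0]
    - [4.5,0,0,-0.12,0,0,0]
    - [4.5,0,0,-0.12,0,0,0]
    - [4.5,0,0,-0.12,0,0,0]
    - [4.5,0,0,-0.12,0,0,0]
    - [4.5,0,0,-0.12,0,0,0]

```text
clock: 33.75
tool_pos: [0.515, 0.1094, 0.0739]
orientation: [-180.0, -0.1, 159.5]
force: [2.3, 2.0, -13.6]
opening: 0.0516
```

Run:
```python
from h import *
o=sensors.get_obs();print(o["tool_pos"],o["orientation"],o["force"],o["moment"],o["opening"],o["tau"][5])
```

```text
[0.51499571 0.10936632 0.07387603] [-1.79954812e+02 -6.10964647e-02  1.59512242e+02] [  2.28588274   1.99470167 -13.629182  ] [ 0.45629165 -0.71153    -0.0362759 ] 0.05157143341043387 -0.018454832606948912
```

The threads hold (−13.6 N after a rise of about 0.5 mm). I'll go back down to light contact and take up the last slack clockwise.

>>> move_arm:
  commands:
    - [4.5,0,0,0.05,0,0,0]
    - [4.5,0,0,0.09,0,0,0]
    - [4.5,0,0,0.09,0,0,0]
    - [4.5,0,0,0.09,0,0,0.03]
    - [4.5,0,0,0.09,0,0,0.06]
    - [4.5,0,0,0.09,0,0,0.08]
    - [4.5,0,0,0.09,0,0,0.08]
    - [4.5,0,0,0.09,0,0,0.08]

```text
clock: 34.75
tool_pos: [0.5157, 0.1096, 0.0735]
orientation: [180.0, 0.0, 155.0]
force: [-0.1, -0.3, -9.8]
opening: 0.052
```

Run:
```python
from h import *
o=sensors.get_obs();print(o["tool_pos"],o["orientation"],o["force"],o["moment"],o["opening"],o["tau"][5])
```

```text
[0.51566934 0.10956257 0.07353508] [1.79999062e+02 2.38426207e-03 1.54955207e+02] [-0.13147564 -0.30458879 -9.82627691] [-0.254473   -0.15871666 -0.00368224] 0.05195076601634097 -0.035459023201838136
```

>>> move_arm:
  commands:
    - [4.5,0,0,0.02,0,0,0]
    - [4.5,0,0,0.04,0,0,0]
    - [4.5,0,0,0.04,0,0,0]
    - [4.5,0,0,0.04,0,0,0]
    - [4.5,0,0,0.04,0,0,0]
    - [4.5,0,0,0.04,0,0,0]
    - [4.5,0,0,0.04,0,0,0]
    - [4.5,0,0,0.04,0,0,0]

```text
clock: 35.75
tool_pos: [0.5157, 0.1096, 0.0734]
orientation: [180.0, 0.0, 155.0]
force: [-2.8, -1.9, 2.2]
opening: 0.0519
```

Run:
```python
from h import *
o=sensors.get_obs();print(o["tool_pos"],o["orientation"],o["force"],o["moment"],o["opening"],o["tau"][5])
```

```text
[0.51574845 0.1096049  0.07341853] [1.79990826e+02 1.44019646e-02 1.54958791e+02] [-2.78239781 -1.88287995  2.19555908] [-0.71518986  1.03102431  0.02492042] 0.051866264223654236 -0.01953798928298056
```

There is a residual side moment from the lift test. I'll release so that everything relaxes, and take a look.

>>> move_arm:
  commands:
    - [5.6,0,0,0,0,0,0]
    - [6.2,0,0,0,0,0,0]
    - [6.2,0,0,0,0,0,0]
    - [6.2,0,0,0,0,0,0]
    - [6.2,0,0,0,0,0,0]
    - [6.2,0,0,0,0,0,0]
    - [6.2,0,0,0,0,0,0]
    - [6.2,0,0,0,0,0,0]

```text
clock: 36.75
tool_pos: [0.5156, 0.1096, 0.0732]
orientation: [180.0, 0.0, 154.9]
force: [-0.6, -0.9, -0.3]
opening: 0.0617
```

Run:
```python
from h import *
o=sensors.get_obs();print(o["tool_pos"],o["orientation"],o["force"],o["moment"],o["opening"],o["joint_pos"])
S=snap("side","s10");f=S["frame"][207:307,270:400,::-1];cv2.imwrite("pics/s10c.png",cv2.resize(f,None,fx=6,fy=6,interpolation=cv2.INTER_CUBIC))
W=snap("wrist","w10")
```

```text
[0.51562948 0.10959608 0.07317042] [1.79997906e+02 2.85358951e-04 1.54949935e+02] [-0.6226163  -0.86301048 -0.26030035] [-0.12184844 -0.02178156  0.08422185] 0.06166347672691914 [ 3.33353779e+01  1.56482836e+01 -2.91899356e+01 -1.20501369e-03
 -4.51598483e+01 -1.48384593e+02]
```

View pics/s10c.png

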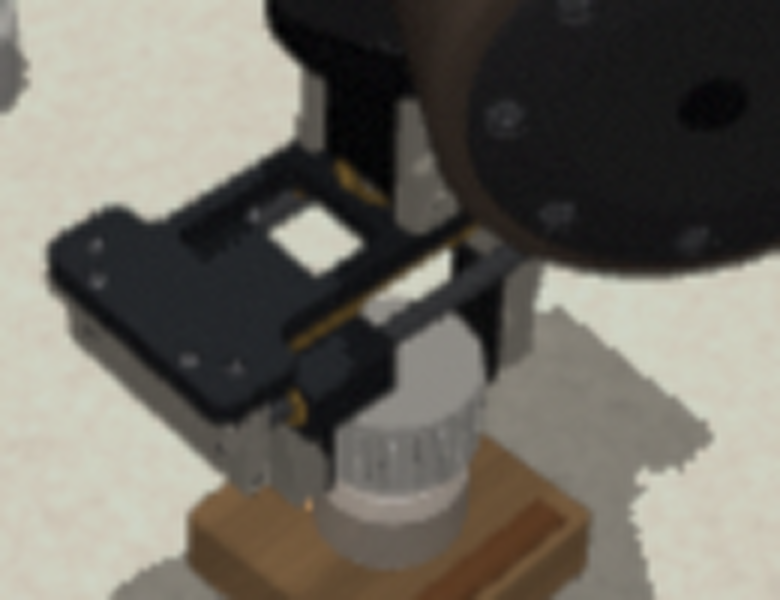

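View pics/w10.png

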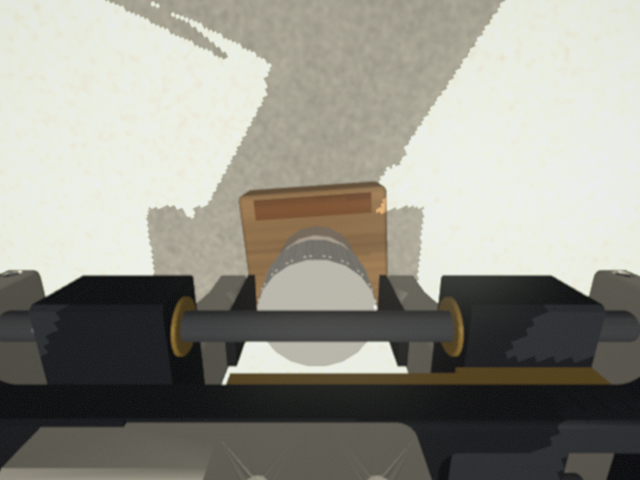

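The cap sits level and home, and the force is back to about zero. The last lift showed under 0.15 mm of slack, so I'll regrip neutrally and snug it with a tiny, torque-watched turn.

>>> move_arm:
  commands:
    - [5.5,0,0,-0.02,0,0,0]
    - [4.5,0,0,-0.02,0,0,0]
    - [4.5,0,0,-0.02,0,0,0]
    - [4.5,0,0,-0.02,0,0,0]
    - [4.5,0,0,-0.02,0,0,0]
    - [4.5,0,0,-0.02,0,0,0.01]
    - [4.5,0,0,-0.02,0,0,0.03]
    - [4.5,0,0,-0.02,0,0,0.03]

```text
clock: 37.85
tool_pos: [0.5156, 0.1096, 0.0734]
orientation: [-180.0, 0.0, 153.2]
force: [0.3, -1.0, 0.6]
opening: 0.0519
```

Run:
```python
from h import *
o=sensors.get_obs();print(o["tool_pos"],o["orientation"],o["force"],o["moment"],o["opening"],o["tau"][5])
```

```text
[0.51563242 0.10957115 0.07335679] [-1.79997816e+02  1.89261528e-03  1.53202564e+02] [ 0.26930953 -1.01628966  0.58629362] [-0.20006882 -0.04309387  0.07441635] 0.05188743299173733 -0.19239535555243492
```

>>> move_arm:
  commands:
    - [4.5,0,0,0,0,0,0.01]
    - [4.5,0,0,0,0,0,0.02]
    - [4.5,0,0,0,0,0,0.03]
    - [4.5,0,0,0,0,0,0.03]
    - [4.5,0,0,0,0,0,0.03]
    - [4.5,0,0,0,0,0,0.03]
    - [4.5,0,0,0,0,0,0.03]
    - [4.5,0,0,0,0,0,0.03]

```text
clock: 38.85
tool_pos: [0.5157, 0.1096, 0.0734]
orientation: [180.0, 0.0, 151.5]
force: [-0.8, -0.7, 0.5]
opening: 0.052
```

Run:
```python
from h import *
for i in range(3):
    o=sensors.get_obs();print(o["tool_pos"],o["orientation"],o["force"],o["moment"],o["tau"][5]); snap("top")
```

```text
[0.51565526 0.109626   0.07337854] [1.79992528e+02 2.27322334e-03 1.51511329e+02] [-0.75671336 -0.66344657  0.47925275] [-0.17106199 -0.19018469  0.13675762] -0.13772231061011553
[0.51565538 0.10960607 0.07338129] [1.79995816e+02 1.83153586e-03 1.51513228e+02] [-0.07543425 -0.40390547  1.2471096 ] [-0.17983383 -0.15731478  0.14228136] -0.13770039193332195
[0.51565911 0.10961025 0.07336915] [1.79997019e+02 2.83892914e-03 1.51514947e+02] [ 0.68310638 -0.45352946  0.84365392] [-0.2099649  -0.19150933  0.16017018] -0.13765765819698572
```

A clear, mild reaction torque (about 0.15 N·m) has built up with the height unchanged, so it is snug and home. Releasing and withdrawing upwards.

>>> move_arm:
  commands:
    - [6,0,0,0,0,0,0]
    - [7.5,0,0,0,0,0,0]
    - [7.5,0,0,0,0,0,0]
    - [7.5,0,0,-1,0,0,0]
    - [7.5,0,0,-4,0,0,0]
    - [7.5,0,0,-8,0,0,0]
    - [7.5,0,0,-12,0,0,0]
    - [7.5,0,0,-15,0,0,0]

```text
clock: 40.0
tool_pos: [0.5159, 0.1097, 0.2261]
orientation: [179.9, 0.1, 151.5]
force: [0.1, -0.3, -0.5]
opening: 0.0751
```

>>> move_arm:
  commands:
    - [7.5,-3,0,0,0,0,0]
    - [7.5,-6,0,0,0,0,0]
    - [7.5,-8,0,0,0,0,0]
    - [7.5,-8,0,0,0,0,0]
    - [7.5,-8,0,0,0,0,0]
    - [7.5,-8,0,0,0,0,0]
    - [7.5,-8,0,0,0,0,0]
    - [7.5,-8,0,0,0,0,0]

```text
clock: 41.0
tool_pos: [0.5858, 0.0717, 0.2236]
orientation: [180.0, 0.0, 151.5]
force: [0.6, 0.5, 0.6]
opening: 0.0751
```

Run:
```python
from h import *
o=sensors.get_obs();print(o["clock"],o["tool_pos"],o["force"])
S=snap("side","s11");W=snap("wrist","w11");T=snap("top","t11")
a=cv2.resize(np.ascontiguousarray(S["frame"][207:307,270:400,::-1]),None,fx=3,fy=3,interpolation=cv2.INTER_CUBIC)
b=cv2.resize(np.ascontiguousarray(W["frame"][60:290,180:480,::-1]),(390,300),interpolation=cv2.INTER_CUBIC)
cv2.imwrite("pics/f11.png",np.hstack([a,b]))
f=S["frame"]
for z,n in ((.098,"roof"),):
    print(proj(S,(.5155,.1096,z)),proj(W,(.5155,.1096,z)),proj(S,(.5155,.1096,.068)))
```

```text
41.0 [0.5857606 0.0716792 0.2235859] [0.60026146 0.4628757  0.6314955 ]
[334.20434983 266.84527882] [316.65960368 131.24608812] [333.84297899 278.01140839]
```

View pics/f11.png

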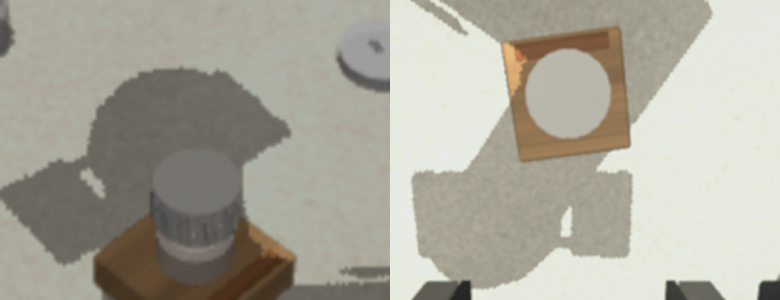

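View pics/s11.png

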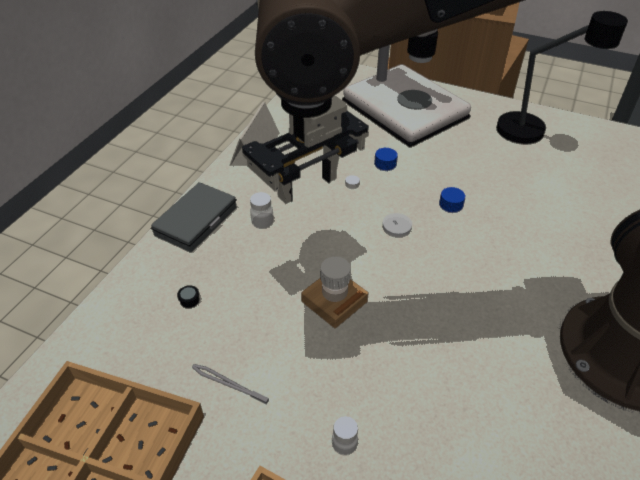

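The cap sits level on the jar: its roof is at side pixel (335.7,268), against (334.2,266.8) predicted for home. The other things are where they were and the gripper is clear. Handing in.

Run:
```python
from plant import job
print(job.close_job())
```

```text
the job is handed in; nothing more can be done
None
```

The large white cap is screwed fully home on the specimen jar. I let go, withdrew the gripper and handed the job in at about 41 s of the 64 s allowed.

- **Finding the thread:** the lugs landed on the threads about 7 mm above home. I turned the cap anticlockwise about 75°. It climbed as expected, then dropped into the gap about 4 mm above home.
- **Screwing down:** I turned it clockwise about 92° in all, with light forces. The height stopped changing at the expected home level (TCP 0.0734 m) after about 65–70°. From there I took up the thread slack until a mild torque of about 0.15 N·m built up.
- **Last checks:** the cap sits level and centred, and the bystanders look unmoved. The gripper is clear of everything, with no load on the wrist.
- **What disagreed:**
    - The cameras differed from each other by 1–3 mm, so I centred the cap by squeezing it twice and found the jar from two wrist views.
    - The 92° is a little more than the 60–85° stated, because I pressed lightly from above and the slack came out late.
    - A short lift to test the thread pulled about 14 N and left a side moment of about 1.2 N·m. I cleared that by letting go and gripping again.

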